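# Clear the inspection plate and hold the loupe in focus

## Task

Clear the two yellow plastic offcuts off the inspection plate into the blue waste bin. Then take the loupe from its rest by the handle and hold it level over the middle of the white specimen carrier, its rim at the same height as the orange collar on the post, without letting the loupe touch the plate, the post or the collar. Finish while still holding it there, steady in the gripper, and leave everything else where it stands.

Things in the scene. Friction and masses are not known exactly. Their poses are not given: they have to be found in the camera images.
- offcut_a_mid (a point): hard yellow plastic offcut lying on the white specimen carrier: stepped block 36 mm long (its x) and 24 mm wide (its y, flat parallel sides: grip across these), 15 mm thick, 26 mm over the half towards its -x end, 22 g. This point is its centre, half-way up (13 mm above its underside)
- offcut_b_mid (a point): second hard yellow plastic offcut, lying on the bare inspection plate to one side of the carrier: stepped block 42 mm long (its x) and 22 mm wide (its y, flat parallel sides), 16 mm thick, 26 mm over the 15 mm at its -x end, 24 g. This point is its centre, half-way up (13 mm above its underside)
- bin: blue open waste bin, 130 x 130 x 80 mm high, walls 4 mm, fixed to the table. Origin: centre of its underside
- plate: inspection plate: drilled dark grey metal board 200 (its x) x 260 (its y) x 12 mm, fixed to the table. Origin: centre of its underside. The specimen carrier is in its middle; a 12 mm steel gauge post on a 32 mm black foot stands at x +85, y +60 mm of it, top 202 mm above the table
- carrier_top (a point): specimen carrier: white ceramic disc 44 mm across and 8 mm high fixed on the middle of the plate, with a dark chip and brass contacts. This point is the centre of its top face, 20 mm above the table
- collar: orange collar on the gauge post, 30 mm across, 8 mm high, fixed; it marks the focal height and is set differently each time. Origin: its centre, half-way up
- rest: wooden loupe rest fixed to the table: base 112 x 66 x 8 mm with two 12 mm cross bars, tops 34 mm high, centred 42 mm before and behind its origin along its x; free space under the handle between them. Origin: centre of its underside
- loupe_grip (a point): loupe, 140 g (may vary by a third), lying loose and level across the rest's bars: black handle 100 mm long, 20 mm wide (its y), 18 mm high (its z up), lens at its +x end. This point is on the handle's axis near the loupe's balance point, where it is to be gripped, 43 mm above the table at the start, 14 mm towards the lens from the handle's middle
- lens_mid (a point): centre of the loupe's lens, half-way through its thickness: black rim 68 mm across, 8 mm high, clear glass. It lies 76 mm along +x from loupe_grip, at the same height as the handle's axis; its z is the lens axis (up when level)
- loupe: the loupe as a whole; origin at the underside of the middle of the handle
- objective: brass microscope objective standing on the plate, 30 mm across, 47 mm tall; a bystander. Origin: centre of its underside
- weight: small bright steel knobbed weight standing on the plate, 28 mm across, 35 mm tall; a bystander. Origin: centre of its underside
- bottle: white bottle with blue cap, 60 mm across, 150 mm tall; a bystander. Origin: centre of its underside
- jar: glass jar with green lid, 60 mm across, 75 mm tall; a bystander. Origin: centre of its underside
- beaker: glass beaker, 68 mm across, 90 mm tall; a bystander. Origin: centre of its underside
- driver: screwdriver with green handle, 150 mm long, lying on the table near the robot; a bystander. Origin: near its middle
- offcut_a: the same offcut as offcut_a_mid; origin at the centre of its underside
- offcut_b: the same offcut as offcut_b_mid; origin at the centre of its underside

How it is judged (in metres and radians):
On the way, in this order (a step that is already met when the one before it is completed fails the run):
1. both offcuts lie in the bin, let go (x of offcut_a_mid in the frame of bin between -0.063 and 0.063 m and y of offcut_a_mid in the frame of bin between -0.063 and 0.063 m and z of each of offcut_a_mid, offcut_b_mid in the frame of bin below 0.07 m and contact force between the fingers and offcut_a below 0.05 N and x of offcut_b_mid in the frame of bin between -0.063 and 0.063 m and y of offcut_b_mid in the frame of bin between -0.063 and 0.063 m and contact force between the fingers and offcut_b below 0.05 N), for 0.2 s.
2. then the loupe is held level over the carrier at the collar's height (horizontal distance between lens_mid and carrier_top below 0.012 m and z of lens_mid in the frame of collar between -0.006 and 0.006 m and angle between lens_mid's own z axis and vertical below 0.12 rad and contact force between the fingers and loupe above 1 N and contact force between loupe and plate below 0.05 N and contact force between loupe and collar below 0.05 N and contact force between loupe and rest below 0.05 N and contact force between loupe and bin below 0.05 N and linear speed of loupe below 0.02 m/s and angular speed of loupe below 0.15 rad/s), for 0.2 s.
At the end, for the whole second after the job is handed in: Both offcuts are in the bin; the loupe is held by the fingers alone, steady (under 20 mm/s), its lens centre within 12 mm sideways of the carrier's centre and within 6 mm of the collar's mid height, tilted under 0.12 rad (7 degrees), touching neither plate, post nor collar (all of step 1 and all of step 2); the arm keeps its last pose, push and grip.
It fails at once if the loupe knocks against the plate, carrier, post or collar (over 1 N) (contact force between loupe and plate above 1 N or contact force between loupe and collar above 1 N).
It fails at once if a bystander (objective, weight, bottle, jar, beaker or screwdriver) is moved by more than 25 mm or tipped over (distance of any of objective, weight, bottle, jar, beaker, driver from where it was at the start of the episode above 0.025 m or angle between any of objective, weight, bottle, jar, beaker's own z axis and vertical above 0.5 rad).
It also fails if it takes over 72 s, if anything falls off the work surface, if the arm or the gripper's body presses on something with over 40 N, if the wrist force passes 120 N, or if a joint passes its speed limit or range.

## Robot

A 6-joint arm with a two-finger parallel gripper is mounted at the origin on the work surface. World frame = base frame: x ahead of the robot, y to its left, z up, the work surface at z = 0. Lengths are in mm, angles in degrees, forces in N, time in s.
With the tool pointing down it reaches from about 325 to 925 mm from the base axis. Payload 3.1 kg.
Tool frame: the origin (TCP) lies on the centre line of the jaws, within the pads' length; the fingertips stand 14 mm ahead of it and the grasp point (between the pads) lies 5 mm behind it; x points along the fingers, y is the direction in which the jaws open and shut, and the axes are right-handed (so a half turn about x gives the same grasp; the last joint's range is limited). The gripper opens to 85 mm and grips with 20 to 120 N. Pads are 22 mm wide; open, the fingers measure 114 mm over their backs; the gripper's body (76 mm by 85 mm) begins 54 mm behind the grasp point. The pads swing forward as they close: fully open they stand 13 mm farther back than shut.
Start: joints at [-74.782, 12.427, 92.441, -0, 75.132, -6.429], TCP at [230.569, -580.928, 225.1] pointing down, gripper open.
Joint ranges: [-157.48, 157.48], [-44.54, 120.13], [17.64, 146.25], [-64.5, 244.5], [7.68, 150.69], [-147.95, 147.95]. Speed limits (degrees/s): [159.86, 159.86, 180, 180, 180, 180].

## Interface

Orientations are given as a 3x3 rotation matrix whose columns are the frame's x, y, z axes.
In Python, from rig import * gives the robot as it stands.
- The arm moves only by the shell command python3 -m jog 'ROWS'. ROWS is text: rows parted by semicolons, each of 7 numbers parted by spaces: the shift along the tool's x, y, z in mm, then the turn, a rotation vector about the tool's x, y, z in degrees, then the finger opening in mm, from 0 to 85.4. A call has 1 to 8 rows; each row shifts and turns the pose as measured when the row begins, along the tool's axes as they then stand; what a row does not reach is not made up. A row lasts 1/8 s, in which the tool goes at most 62.5 mm and 10.7 degrees, less where a joint would pass 70% of its speed; a pose out of reach is approached as far as the arm can. A call with a gripper value outside its range is refused whole. The fingers move at their own pace and stop on an object; the grip force is fixed at half the most. Time passes only in rows, so rows that do not move let the fingers close. It gives the time, the measured TCP pose, the force and the opening at its end, in the units of the state.
- sense(): the state, without advancing time (a new reading comes with each control period).
- read_camera(name): name is "side" or "top"; returns the picture (420x560x3 uint8, red, green, blue); there is no depth.
- camera_model(name): a dict with "mtx" (3x3 intrinsics, pixels), "rvec" (rotation vector, rad) and "tvec" (3), from world to camera coordinates, as OpenCV has them. Camera axes: x right, y down, z forward; pixel columns grow to the right and rows downward; lengths in mm; the calibration is good to about 2 mm. A picture is of the moment at which its call begins. camera_model takes no time and is no camera call.
- close_job(): hands the job in, once; it reports no verdict.
Trained networks look in the newest picture that a camera, given by its name, has taken for a name from the list of things; names that differ only in an ending like _2 or _b are one class to them, and where a whole thing is asked for, a point or a joint stands for the part that bears it (a point fixed in the world has none). Each returns a list of dicts, best first, with "conf" (0 to 1); they miss things now and then, are a little off and sometimes report something else, mostly with a low value. They report only what shows in the picture. A call takes as long as a camera call.
- spot_in(camera, name): "box" ([left, top, right, bottom] in pixels, round what is visible of it).
The state is a dict: "time": time; "joint_pos": joint angles; "qd": joint speeds; "effort": joint torques, N m; "eef_pos": TCP position; "eef_rot": TCP orientation; "force": force on the tool from outside, world axes, zero at the start; "ft_torque": the same for the moment, N m; "finger_gap": opening from 0.0 (shut) to 1.0 (fully open).
Only numpy, scipy, OpenCV 4.12 (cv2) and the standard library are available. Lean on these libraries where they do the work, as an engineer would, in place of code of your own. Each camera call takes 0.05 s, during which the arm holds its last target.

## Working session

There is one attempt and no reset: what is moved stays moved. The work goes in short steps, Python scripts to look and compute and a shell command to move; the robot and the scene stay as the last step left them, time stands still between calls to the robot, and variables do not carry over. Pictures are saved under pics/ and viewed, and the job is handed in when it is done.

```bash
ls; mkdir -p pics
python3 - <<'E'
from rig import *
import cv2
s=sense(); print(s)
for c in ("side","top"):
    im=read_camera(c); cv2.imwrite(f"pics/{c}0.png",im[:,:,::-1]); print(c,camera_model(c))
E
```

```text
pics
{'time': 0.0, 'joint_pos': array([-7.47838801e+01,  1.24779742e+01,  9.25284188e+01,  8.35659857e-06,
        7.51308352e+01, -6.42718531e+00]), 'qd': array([-1.63555489e-02, -1.93878376e-02,  4.80100140e-02,  2.08296446e-02,
        1.49020772e-02,  8.53622469e-05]), 'effort': array([-7.84583190e-04, -3.96852672e+01, -3.03851116e+01, -2.44782022e-04,
        9.88584536e-03, -5.30505176e-06]), 'eef_pos': array([ 230.33455414, -580.12349148,  223.75564997]), 'eef_rot': array([[-6.28478538e-04,  3.68826406e-01, -9.29498083e-01],
       [ 2.31115289e-03, -9.29495249e-01, -3.68826844e-01],
       [-9.99997132e-01, -2.38001194e-03, -2.68246400e-04]]), 'force': array([-0.11492948,  0.70198661,  0.44677879]), 'ft_torque': array([ 0.0022581 ,  0.0194272 , -0.01668698]), 'finger_gap': 0.9966372836578585}
side {'mtx': array([[391.25832131,   0.        , 283.87649656],
       [  0.        , 391.25832131, 207.01345353],
       [  0.        ,   0.        ,   1.        ]]), 'rvec': array([ 2.31795988, -0.15254576,  0.07042893]), 'tvec': array([-563.07832329,  135.47079458,  948.26266509])}
top {'mtx': array([[462.63517521,   0.        , 278.76985135],
       [  0.        , 462.63517521, 211.01653549],
       [  0.        ,   0.        ,   1.        ]]), 'rvec': array([ 2.12868744, -2.1583807 ,  0.197281  ]), 'tvec': array([-34.31866585, 591.66352107, 923.88517087])}
```

View pics/side0.png

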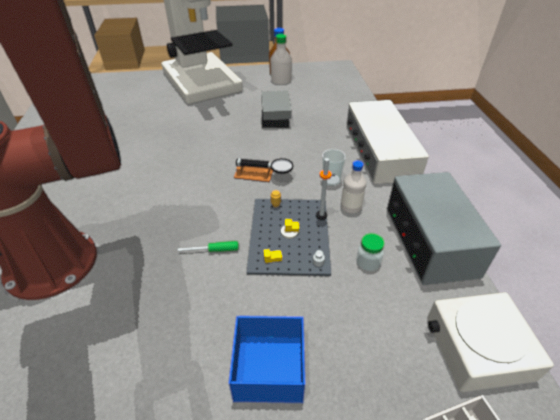

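View pics/top0.png

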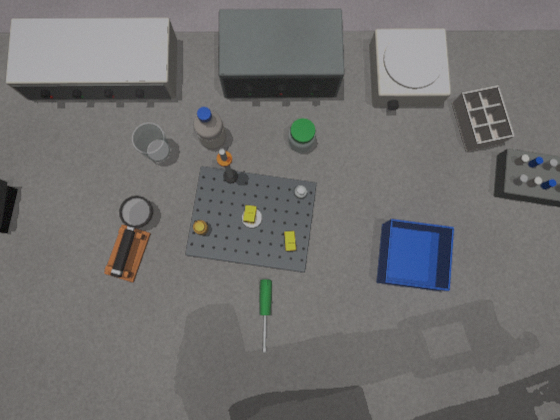

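```bash
cat > h.py <<'E'
from rig import *
import numpy as np, cv2
def cam(c):
    m=camera_model(c); R=cv2.Rodrigues(m["rvec"])[0]; return m["mtx"],R,m["tvec"].reshape(3)
def ray(c,uv):
    K,R,t=cam(c); d=R.T@np.linalg.solve(K,[uv[0],uv[1],1.]); return -R.T@t,d
def atz(c,uv,z):
    o,d=ray(c,uv); return o+d*(z-o[2])/d[2]
def proj(c,p):
    K,R,t=cam(c); q=K@(R@np.array(p,float)+t); return q[:2]/q[2]
def tri(uvt,uvs):
    (a,d),(b,e)=ray("top",uvt),ray("side",uvs)
    A=np.c_[d,-e]; s=np.linalg.lstsq(A,b-a,rcond=None)[0]
    p,q=a+s[0]*d,b+s[1]*e; return (p+q)/2,np.linalg.norm(p-q)
E
python3 - <<'E'
from h import *
for c in ("side","top"):
    o,_=ray(c,(0,0)); print(c,"pos",o)
    for n in ["offcut_a_mid","offcut_b_mid","bin","plate","carrier_top","collar","rest","loupe_grip","lens_mid"]:
        print(c,n,[(np.round(d["box"]).tolist(),round(d["conf"],2)) for d in spot_in(c,n)[:3]])
E
```

```text
side pos [ 476.39240007 -669.58982578  747.87122068]
side offcut_a_mid [([282.0, 217.0, 302.0, 232.0], 0.63)]
side offcut_b_mid [([265.0, 251.0, 284.0, 261.0], 0.65)]
side bin [([231.0, 317.0, 307.0, 406.0], 0.86)]
side plate [([247.0, 162.0, 331.0, 280.0], 0.7), ([321.0, 151.0, 342.0, 187.0], 0.7), ([236.0, 158.0, 289.0, 176.0], 0.6)]
side carrier_top [([247.0, 158.0, 330.0, 278.0], 0.88)]
side collar [([358.0, 236.0, 383.0, 271.0], 0.51)]
side rest [([232.0, 168.0, 274.0, 181.0], 0.65)]
side loupe_grip [([234.0, 158.0, 292.0, 175.0], 0.73), ([231.0, 318.0, 309.0, 405.0], 0.61)]
side lens_mid [([235.0, 160.0, 292.0, 175.0], 0.87), ([260.0, 247.0, 284.0, 263.0], 0.55)]
top pos [ 431.23070343  -23.53206271 1009.10535842]
top offcut_a_mid [([242.0, 207.0, 256.0, 222.0], 0.64)]
top offcut_b_mid [([134.0, 123.0, 171.0, 167.0], 0.65), ([282.0, 231.0, 296.0, 252.0], 0.63)]
top bin [([373.0, 219.0, 451.0, 292.0], 0.68), ([111.0, 198.0, 153.0, 278.0], 0.3)]
top plate [([184.0, 151.0, 317.0, 274.0], 0.72), ([284.0, 229.0, 295.0, 253.0], 0.56)]
top carrier_top [([183.0, 152.0, 318.0, 273.0], 0.76), ([260.0, 277.0, 275.0, 354.0], 0.73)]
top collar [([194.0, 220.0, 206.0, 237.0], 0.71)]
top rest [([106.0, 227.0, 152.0, 282.0], 0.69)]
top loupe_grip [([110.0, 195.0, 151.0, 277.0], 0.81), ([214.0, 149.0, 232.0, 166.0], 0.2)]
top lens_mid [([109.0, 196.0, 158.0, 276.0], 0.85)]
```

Run:
```python
import cv2
t=cv2.imread("pics/top0.png"); s=cv2.imread("pics/side0.png")
def crop(im,x0,y0,w,h,k,n):
    o=cv2.resize(im[y0:y0+h,x0:x0+w],None,fx=k,fy=k,interpolation=cv2.INTER_CUBIC)
    st=20
    for i in range(0,w,st): cv2.putText(o,str(x0+i),(i*k,10),0,.35,(0,255,255),1); cv2.line(o,(i*k,12),(i*k,18),(0,255,255),1)
    for i in range(st,h,st): cv2.putText(o,str(y0+i),(0,i*k+4),0,.35,(0,255,255),1); cv2.line(o,(24,i*k),(30,i*k),(0,255,255),1)
    cv2.imwrite(n,o)
crop(t,180,145,140,130,5-1,"pics/t_plate.png")
crop(t,100,190,70,95,6,"pics/t_loupe.png")
crop(s,225,150,120,130,4,"pics/s_plate.png")
crop(s,225,150,75,40,8,"pics/s_loupe.png")
```

```text
(no output)
```

View pics/t_plate.png

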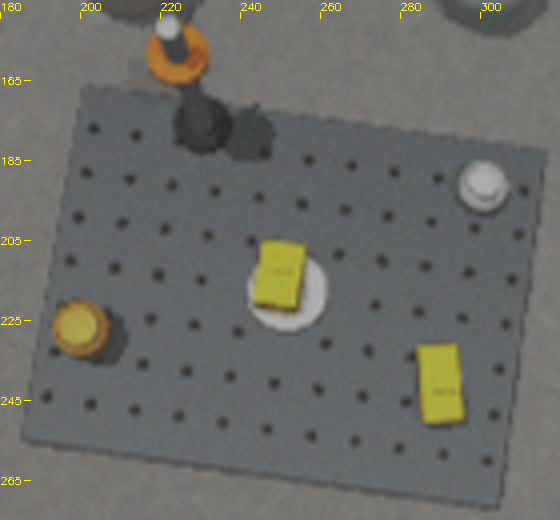

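View pics/t_loupe.png

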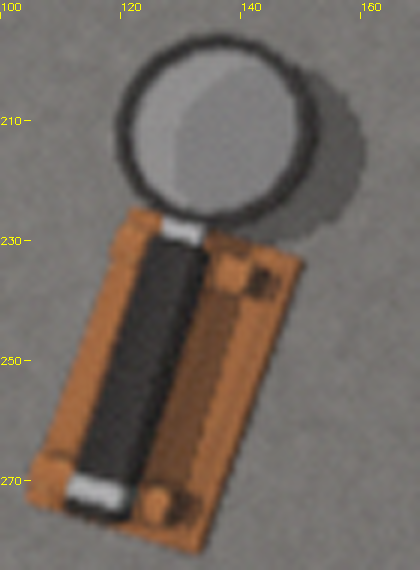

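View pics/s_plate.png

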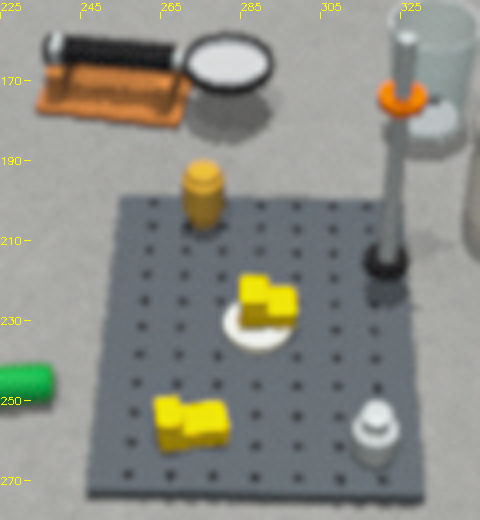

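View pics/s_loupe.png

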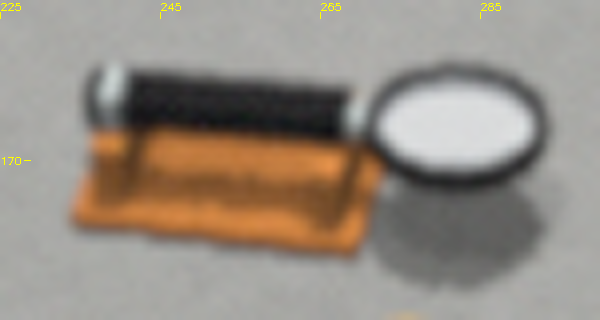

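```bash
cat > fit.py <<'E'
from h import *
from scipy.optimize import minimize
def ims(tag): return {c:cv2.imread(f"pics/{c}{tag}.png") for c in ("side","top")}
K=4
def render(c,polys,win):
    x0,y0,w,h=win; m=np.zeros((h*K,w*K),np.uint8)
    for P in polys:
        q=np.array([proj(c,p) for p in P]); q=(q+0.5-[x0,y0])*K-0.5
        hull=cv2.convexHull(np.round(q*16).astype(np.int32)); cv2.fillConvexPoly(m,hull,255,shift=4)
    return cv2.resize(m,(w,h),interpolation=cv2.INTER_AREA)/255.
def box(x0,x1,y0,y1,z0,z1): return np.array([[x,y,z] for x in(x0,x1) for y in(y0,y1) for z in(z0,z1)],float)
def place(parts,x,y,z,yaw):
    c,s=np.cos(yaw),np.sin(yaw); R=np.array([[c,-s,0],[s,c,0],[0,0,1]]); return [p@R.T+[x,y,z] for p in parts]
def yellow(im):
    f=im.astype(float); b,g,r=f[...,0],f[...,1],f[...,2]
    return np.clip((np.minimum(g,r)-b-30)/90,0,1)
A=[box(-18,0,-12,12,0,26),box(0,18,-12,12,0,15)]
B=[box(-21,-6,-11,11,0,26),box(-6,21,-11,11,0,16)]
def fit(parts,z,masks,wins,x0,cams=("top","side")):
    def cost(v):
        e=0
        for c in cams:
            xx,yy,w,h=wins[c]; e+=((render(c,place(parts,v[0],v[1],z,np.radians(v[2])),wins[c])-masks[c][yy:yy+h,xx:xx+w])**2).sum()
        return e
    best=None
    for dy in range(0,360,30):
        r=minimize(cost,[x0[0],x0[1],x0[2]+dy],method="Nelder-Mead",options=dict(initial_simplex=[[x0[0],x0[1],dy],[x0[0]+6,x0[1],dy],[x0[0],x0[1]+6,dy],[x0[0],x0[1],dy+15]],xatol=.05,fatol=.01))
        if best is None or r.fun<best.fun: best=r
    return best
E
python3 - <<'E'
from fit import *
I=ims(0); M={c:yellow(I[c]) for c in I}
pts=[atz("top",p,12)[:2] for p in [(201,166.75),(316.5,182.5),(304.75,272),(185.5,255)]]
print("plate corners",np.round(pts,1)); C=np.mean(pts,0); print("centre",C)
P=np.array(pts); ex=(P[0]+P[1]-P[2]-P[3]); ey=(P[0]+P[3]-P[1]-P[2]); print("x yaw",np.degrees(np.arctan2(ex[1],ex[0])),"y yaw-90",np.degrees(np.arctan2(ey[1],ey[0]))-90, np.linalg.norm(P[0]-P[1]),np.linalg.norm(P[1]-P[2]))
sp=[(255,199.5),(322.5,199.5),(330,274),(247,273)]
print("side corners",[np.round(atz("side",p,12)[:2],1) for p in sp])
print("carrier top/side",atz("top",(252,217.5),20),atz("side",(289.5,231),20))
for n,parts,z,gu,w in [("a",A,20,(249,213),{"top":(235,198,32,34),"side":(278,210,28,27)}),("b",B,12,(290,241),{"top":(278,224,28,34),"side":(257,243,32,25)})]:
    g=atz("top",gu,z+13)
    for cams in [("top","side"),("top",),("side",)]:
        r=fit(parts,z,M,w,[g[0],g[1],0],cams); print(n,cams,np.round(r.x,2),r.fun)
E
```

```text
plate corners [[ 698.8  127.4]
 [ 660.2 -127.7]
 [ 464.3  -96.8]
 [ 504.2  158.2]]
centre [581.91596659  15.28149414]
x yaw -8.958580801352102 y yaw-90 -8.749629649228453 258.0166930408099 198.30684711202085
side corners [array([506.5, 152.5]), array([694.8, 128. ]), array([ 659.2, -129.3]), array([ 467.7, -101.2])]
carrier top/side [582.53285194  14.97027137  20.        ] [584.11106482  11.8342235   20.        ]Traceback (most recent call last):
  File "<stdin>", line 12, in <module>
  File "fit.py", line 27, in fit
    r=minimize(cost,[x0[0],x0[1],x0[2]+dy],method="Nelder-Mead",options=dict(initial_simplex=[[x0[0],x0[1],dy],[x0[0]+6,x0[1],dy],[x0[0],x0[1]+6,dy],[x0[0],x0[1],dy+15]],xatol=.05,fatol=.01))
    res = _minimize_neldermead(fun, x0, args, callback, bounds=bounds,
                               **options)
    fxe = func(xe)
    fx = function(np.copy(x), *(wrapper_args + args))
  File "fit.py", line 23, in cost
    xx,yy,w,h=wins[c]; e+=((render(c,place(parts,v[0],v[1],z,np.radians(v[2])),wins[c])-masks[c][yy:yy+h,xx:xx+w])**2).sum()
                            ~~~~~~^^^^^^^^^^^^^^^^^^^^^^^^^^^^^^^^^^^^^^^^^^^^^^^^^^^^^
  File "fit.py", line 8, in render
    q=np.array([proj(c,p) for p in P]); q=(q+0.5-[x0,y0])*K-0.5
                ~~~~^^^^^
  File "h.py", line 10, in proj
    K,R,t=cam(c); q=K@(R@np.array(p,float)+t); return q[:2]/q[2]
          ~~~^^^
  File "h.py", line 4, in cam
    m=camera_model(c); R=cv2.Rodrigues(m["rvec"])[0]; return m["mtx"],R,m["tvec"].reshape(3)
ValueError: time passes only in moves, steps and waits
```

```bash
python3 - <<'E'
s=open("h.py").read()
s=s.replace('''def cam(c):
    m=camera_model(c); R=''','''import functools
@functools.lru_cache(None)
def cam(c):
    m=camera_model(c); R=''')
open("h.py","w").write(s)
E
python3 - <<'E'
from fit import *
I=ims(0); M={c:yellow(I[c]) for c in I}
for n,parts,z,gu,w in [("a",A,20,(249,213),{"top":(235,198,32,34),"side":(278,210,28,27)}),("b",B,12,(290,241),{"top":(278,224,28,34),"side":(257,243,32,25)})]:
    g=atz("top",gu,z+13)
    for cams in [("top","side"),("top",),("side",)]:
        r=fit(parts,z,M,w,[g[0],g[1],0],cams); print(n,cams,np.round(r.x,2),r.fun)
def orange(im):
    f=im.astype(float); b,g,r=f[...,0],f[...,1],f[...,2]
    return (r-g>70)&(r>180)
for c,(x,y,w,h) in {"top":(205,145,40,30),"side":(310,160,35,25)}.items():
    m=orange(I[c])[y:y+h,x:x+w]; v,u=np.nonzero(m); print("collar",c,u.mean()+x,v.mean()+y,(u.min()+x,v.min()+y,u.max()+x,v.max()+y),m.sum())
E
```

```text
a ('top', 'side') [590.22  19.79 352.84] 45.656653851082915
a ('top',) [591.08  19.93  -4.54] 30.49638643256867
a ('side',) [590.88  22.68  -7.18] 11.978234866931523
b ('top', 'side') [531.73 -64.62  -0.85] 35.43554273997181
b ('top',) [ 5.3158e+02 -6.5070e+01 -1.4000e-01] 22.956185655089925
b ('side',) [532.06 -63.99   2.71] 9.820154214191124<stdin>:11: RuntimeWarning: Mean of empty slice.
  ret = ret.dtype.type(ret / rcount)
Traceback (most recent call last):
ValueError: zero-size array to reduction operation minimum which has no identity
```

Run:
```python
from fit import *
I=ims(0)
Lt=atz("top",(135.8,211.4),43); Ls=atz("side",(281.9,165.4),43); print("lens",Lt,Ls,tri((135.8,211.4),(281.9,165.4)))
ft=lambda x,y:((x+.5)/6-.5+100,(y+.5)/6-.5+190)
fs=lambda x,y:((x+.5)/8-.5+225,(y+.5)/8-.5+150)
for n,p,q in [("front band",(183,231),(356,113)),("back band",(97,492),(111,93))]:
    print(n,atz("top",ft(*p),48),atz("side",fs(*q),46))
# rest corners at z=8: top crop
rt=[(132,210),(302,260),(198,550),(28,500)]
for p in rt: print("rest",atz("top",ft(*p),8))
def orange(im):
    f=im.astype(float); b,g,r=f[...,0],f[...,1],f[...,2]
    return np.clip((r-b-40)/100,0,1)
W={"top":(205,145,40,35),"side":(312,163,28,25)}
def cyl(r,z0,z1):
    a=np.linspace(0,2*np.pi,40,endpoint=False); return np.array([[r*np.cos(t),r*np.sin(t),z] for z in(z0,z1) for t in a])
M={c:orange(I[c])[W[c][1]:W[c][1]+W[c][3],W[c][0]:W[c][0]+W[c][2]] for c in W}
for c in M: print(c,M[c].sum(),M[c].max())
def cost(v,cams):
    e=0
    for c in cams:
        a=render(c,[cyl(15,-4,4)+v],W[c]); b=render(c,[cyl(6,4,202-v[2])+v],W[c]); e+=((a*(1-b)-M[c])**2).sum()
    return e
for z in (100,130,160):
  r=minimize(cost,[672,86,z],args=(("top","side"),),method="Nelder-Mead",options=dict(initial_simplex=[[672,86,z],[680,86,z],[672,94,z],[672,86,z+12]]));print("collar",r.x,r.fun)
a=np.radians(-8.9); C=np.array([582,14.5]); R=np.array([[np.cos(a),-np.sin(a)],[np.sin(a),np.cos(a)]]); p=C+R@[85,60]; print("post exp",p)
for cams in [("top",),("side",)]:
  r=minimize(lambda z:cost(np.array([p[0],p[1],z[0]]),cams),[r.x[2]],method="Nelder-Mead");print(cams,r.x,r.fun)
# bin
```

```text
lens [595.10056272 258.46447459  43.        ] [596.61939701 259.21401357  43.        ] (array([595.7687627 , 258.34383611,  43.53593203]), np.float64(1.4968295132465403))
front band [559.17161734 267.60069566  48.        ] [559.23452313 268.54808735  46.        ]
back band [469.68557151 293.45788034  48.        ] [469.33001537 292.77072577  46.        ]
rest [572.39550453 298.35247686   8.        ]
rest [553.38114926 236.5898756    8.        ]
rest [450.33445072 270.16895778   8.        ]
rest [468.82067344 330.90905438   8.        ]
top 83.55 0.86
side 70.18 1.0
collar [698.50554823  69.81099821  79.06361041] 76.41081700713696
collar [683.00938715  83.12685823 139.15230864] 145.1560924852196
collar [660.         115.33333333 190.        ] 120.57310000000001
post exp [675.25921177  60.62720911]
('top',) [163.7265625] 37.143501948944305Traceback (most recent call last):
  File "<stdin>", line 28, in <module>
IndexError: index 2 is out of bounds for axis 0 with size 1
```

Run:
```python
import cv2
t=cv2.imread("pics/top0.png")
cv2.imwrite("pics/t_bin.png",cv2.resize(t[210:300,370:465],None,fx=6,fy=6,interpolation=cv2.INTER_CUBIC))
```

```text
(no output)
```

View pics/t_bin.png

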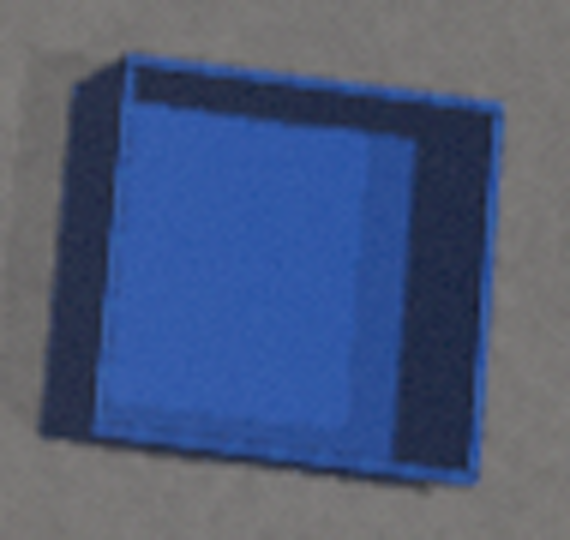

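Run:
```python
from fit import *
I=ims(0)
def orange(im):
    f=im.astype(float); b,g,r=f[...,0],f[...,1],f[...,2]
    return np.clip((r-b-40)/100,0,1)
W={"top":(205,145,40,35),"side":(312,163,28,25)}
def cyl(r,z0,z1):
    a=np.linspace(0,2*np.pi,40,endpoint=False); return np.array([[r*np.cos(t),r*np.sin(t),z] for z in(z0,z1) for t in a])
M={c:orange(I[c])[W[c][1]:W[c][1]+W[c][3],W[c][0]:W[c][0]+W[c][2]] for c in W}
def cost(v,cams):
    e=0
    for c in cams:
        a=render(c,[cyl(15,-4,4)+v],W[c]); b=render(c,[cyl(6,4,202-v[2])+v],W[c]); e+=((a*(1-b)-M[c])**2).sum()
    return e
p=(675.3,60.6)
for c in ("top","side"):
  for z in (140,150,160,165): print(c,z,proj(c,(*p,z)))
  print(c,"top of post",proj(c,(*p,202)),"foot",proj(c,(*p,12)))
for z in (145,155,165):
  r=minimize(cost,[*p,z],args=(("top","side"),),method="Nelder-Mead",options=dict(initial_simplex=[[*p,z],[p[0]+3,p[1],z],[p[0],p[1]+3,z],[*p,z+8]]));print("collar",r.x,r.fun)
for cams in [("top",),("side",),("top","side")]:
  zz=np.arange(130,185,1.); e=[cost(np.array([*p,z]),cams) for z in zz]; print(cams,zz[np.argmin(e)],min(e))
q=lambda x,y:((x+.5)/6-.5+370,(y+.5)/6-.5+210)
b=np.array([atz("top",q(*k),80)[:2] for k in [(127,54),(503,101),(477,486),(93,432)]]);print("bin",b,b.mean(0))
```

```text
top 140 [225.66235759 161.07656504]
top 150 [225.16099207 159.66097924]
top 160 [224.64833586 158.2135146 ]
top 165 [224.38765388 157.47748929]
top top of post [222.3628507  151.76053717] foot [231.22508378 176.78270358]
side 140 [323.95623387 179.64269217]
side 150 [324.25455323 176.45754084]
side 160 [324.55716026 173.22661012]
side 165 [324.71010064 171.59366797]
side top of post [325.8770822 159.1338234] foot [320.48002836 216.7580862 ]
collar [677.11801943  62.37463057 157.25658294] 38.01273061425669
collar [677.23743151  62.37919782 156.67368119] 37.5228379010025
collar [677.53868135  62.36243795 156.76205808] 37.958116722489095
('top',) 164.0 37.85207865021306
('side',) 159.0 13.35857746520761
('top', 'side') 160.0 53.45798492282786
bin [[ 567.54278175 -270.05611318]
 [ 549.77942703 -397.45780446]
 [ 421.14081457 -378.73902533]
 [ 440.77837292 -251.68950201]] [ 494.81034907 -324.48561124]
```

```bash
cat > need.py <<'E'
import sys
from h import *
from scipy.spatial.transform import Rotation as Ro
# args x y z ang(deg of tool y axis in world xy); tool pointing down
x,y,z,a=map(float,sys.argv[1:5]); a=np.radians(a)
s=sense(); R=s["eef_rot"]; p=s["eef_pos"]
X=np.array([0,0,-1.]);Y=np.array([np.cos(a),np.sin(a),0]);T=np.c_[X,Y,np.cross(X,Y)]
print("t",round(s["time"],2),"p",np.round(p,1),"gap",round(s["finger_gap"],3),"F",np.round(s["force"],1),"j",np.round(s["joint_pos"],0))
print("shift tool",np.round(R.T@(np.array([x,y,z])-p),1),"turn",np.round(np.degrees(Ro.from_matrix(R.T@T).as_rotvec()),2))
E
python3 -m jog '0 0 0 7.2 0 0 60; 0 0 0 7.2 0 0 60; 0 0 0 7.2 0 0 60; 0 0 0 0 0 0 60'; python3 need.py 529 -65 120 -90
```

```text
time: 1.5
eef_pos: [230.6, -580.9, 225.1]
eef_rot: [[0.0, -0.01, -1.0], [-0.0, -1.0, 0.01], [-1.0, 0.0, -0.0]]
force: [-0.3, -1.1, -0.1]
finger_gap: 0.7
t 1.5 p [ 230.6 -580.9  225.1] gap 0.7 F [-0.3 -1.1 -0.1] j [-75.  12.  92.  -0.  75.  16.]
shift tool [ 105.1 -518.9 -293.3] turn [-0.57 -0.   -0.  ]
```

```bash
python3 -m jog '0 -50 -30 0 0 0 60; 0 -50 -30 0 0 0 60; 0 -50 -30 0 0 0 60; 0 -50 -30 0 0 0 60; 0 -50 -30 0 0 0 60; 0 -50 -30 0 0 0 60; 0 -50 -30 0 0 0 60; 0 -50 -30 0 0 0 60'; python3 need.py 529 -65 120 -90
```

```text
time: 2.5
eef_pos: [477.9, -175.2, 226.4]
eef_rot: [[0.006, -0.0, -1.0], [-0.006, -1.0, -0.0], [-1.0, 0.006, -0.006]]
force: [0.1, -1.2, -0.2]
finger_gap: 0.703
t 2.5 p [ 477.9 -175.2  226.4] gap 0.703 F [ 0.1 -1.2 -0.2] j [-28.  -2. 108.  -0.  74.  62.]
shift tool [ 106.  -110.8  -50.4] turn [-0.   -0.34 -0.33]
```

```bash
python3 -m jog '35 -55 -25 0 0 0 60; 35 -55 -25 0 0 0 60; 35 0 0 0 0 0 60; 0 0 0 0 0 0 60'; python3 need.py 529 -65 28.5 -90
python3 - <<'E'
from h import *
for c in ("side","top"): cv2.imwrite(f"pics/{c}1.png",read_camera(c)[:,:,::-1])
s=cv2.imread("pics/side1.png")[150:290,220:360];t=cv2.imread("pics/top1.png")[150:290,220:360]
cv2.imwrite("pics/c1.png",cv2.resize(np.hstack([s,t]),None,fx=2.8,fy=2.8,interpolation=cv2.INTER_CUBIC))
E
```

```text
time: 3.0
eef_pos: [527.0, -71.8, 129.3]
eef_rot: [[0.013, 0.017, -1.0], [-0.008, -1.0, -0.017], [-1.0, 0.008, -0.013]]
force: [-0.4, 0.0, -0.5]
finger_gap: 0.704
t 3.0 p [527.  -71.8 129.3] gap 0.704 F [-0.4  0.  -0.5] j [-15.   7. 110.  -0.  62.  74.]
shift tool [100.8  -7.6  -0.9] turn [ 0.96 -0.72 -0.45]
```

View pics/c1.png

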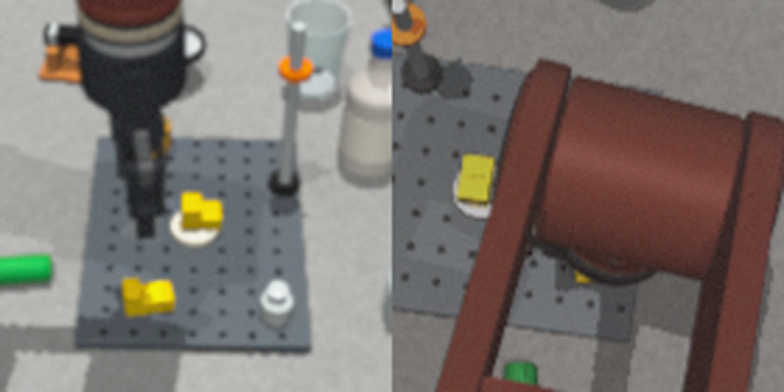

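```bash
python3 -m jog '30 -7.6 -1 1 -0.7 -0.4 60; 30 0 0 0 0 0 60; 25 0 0 0 0 0 60; 0 0 0 0 0 0 60'; python3 need.py 529 -65 28.5 -90
```

```text
time: 3.6
eef_pos: [541.0, -72.3, 57.2]
eef_rot: [[0.027, -0.007, -1.0], [-0.008, -1.0, 0.007], [-1.0, 0.008, -0.027]]
force: [-0.6, 0.6, 0.8]
finger_gap: 0.702
t 3.6 p [541.  -72.3  57.2] gap 0.702 F [-0.6  0.6  0.8] j [-15.  14. 111.  -0.  54.  75.]
shift tool [28.3 -7.4 12.8] turn [-0.4  -1.55 -0.45]
```

```bash
python3 -m jog '0 -7 12 0 -1.5 -0.4 60; 0 0 0 0 0 0 60'; python3 need.py 529 -65 28.5 -90;  python3 -m jog '0 0 0 0 0 0 60'; python3 need.py 529 -65 28.5 -90
```

```text
time: 3.85
eef_pos: [531.2, -66.5, 61.0]
eef_rot: [[0.006, -0.008, -1.0], [-0.002, -1.0, 0.008], [-1.0, 0.002, -0.006]]
force: [0.7, 0.1, 0.4]
finger_gap: 0.7
t 3.85 p [531.2 -66.5  61. ] gap 0.7 F [0.7 0.1 0.4] j [-15.  13. 111.  -0.  55.  76.]
shift tool [32.5 -1.5  2.4] turn [-0.48 -0.32 -0.12]
time: 3.98
eef_pos: [532.3, -66.8, 62.5]
eef_rot: [[0.008, -0.008, -1.0], [-0.003, -1.0, 0.008], [-1.0, 0.003, -0.008]]
force: [0.7, -0.1, -0.7]
finger_gap: 0.704
t 3.98 p [532.3 -66.8  62.5] gap 0.704 F [ 0.7 -0.1 -0.7] j [-15.  13. 111.  -0.  55.  76.]
shift tool [33.9 -1.8  3.6] turn [-0.47 -0.47 -0.16]
```

```bash
python3 -m jog '12 -1.5 3 -0.5 -0.5 0 60; 12 0 0 0 0 0 60; 8 0 0 0 0 0 60; 0 0 0 0 0 0 60'; python3 need.py 529 -65 28.5 -90
```

```text
time: 4.47
eef_pos: [528.9, -65.0, 28.2]
eef_rot: [[-0.001, 0.001, -1.0], [-0.003, -1.0, -0.001], [-1.0, 0.003, 0.001]]
force: [-0.4, -0.2, -0.7]
finger_gap: 0.702
t 4.47 p [528.9 -65.   28.2] gap 0.702 F [-0.4 -0.2 -0.7] j [-14.  16. 112.  -0.  52.  76.]
shift tool [-0.3 -0.  -0.1] turn [ 0.08  0.08 -0.15]
```

Well placed. Close and lift.

```bash
python3 -m jog '0 0 0 0 0 0 10; 0 0 0 0 0 0 10; 0 0 0 0 0 0 10; 0 0 0 0 0 0 10; 0 0 0 0 0 0 10'; python3 need.py 529 -65 28.5 -90;  python3 -m jog '-15 0 0 0 0 0 10; -35 0 0 0 0 0 10; -40 0 0 0 0 0 10; -40 0 0 0 0 0 10;0 0 0 0 0 0 10'; python3 need.py 492 -324 180 -90
```

```text
time: 5.1
eef_pos: [529.7, -65.3, 28.7]
eef_rot: [[-0.0, 0.001, -1.0], [-0.003, -1.0, -0.001], [-1.0, 0.003, 0.0]]
force: [-0.3, -0.7, 0.5]
finger_gap: 0.195
t 5.1 p [529.7 -65.3  28.7] gap 0.195 F [-0.3 -0.7  0.5] j [-14.  16. 112.  -0.  52.  76.]
shift tool [ 0.2 -0.3  0.7] turn [ 0.08  0.   -0.18]
time: 5.72
eef_pos: [530.3, -65.0, 166.5]
eef_rot: [[0.003, 0.001, -1.0], [-0.004, -1.0, -0.001], [-1.0, 0.004, -0.003]]
force: [0.5, 0.0, -0.2]
finger_gap: 0.193
t 5.72 p [530.3 -65.  166.5] gap 0.193 F [ 0.5  0.  -0.2] j [-14.   5. 108.  -0.  67.  76.]
shift tool [-12.7 259.   38.6] turn [ 0.08 -0.14 -0.21]
```

Run:
```python
from h import *
for c in ("side","top"): cv2.imwrite(f"pics/{c}2.png",read_camera(c)[:,:,::-1])
s=cv2.imread("pics/side2.png")[150:290,220:360];t=cv2.imread("pics/top2.png")[150:290,220:360]
cv2.imwrite("pics/c2.png",cv2.resize(np.hstack([s,t]),None,fx=2.8,fy=2.8,interpolation=cv2.INTER_CUBIC))
```

```text
(no output)
```

View pics/c2.png

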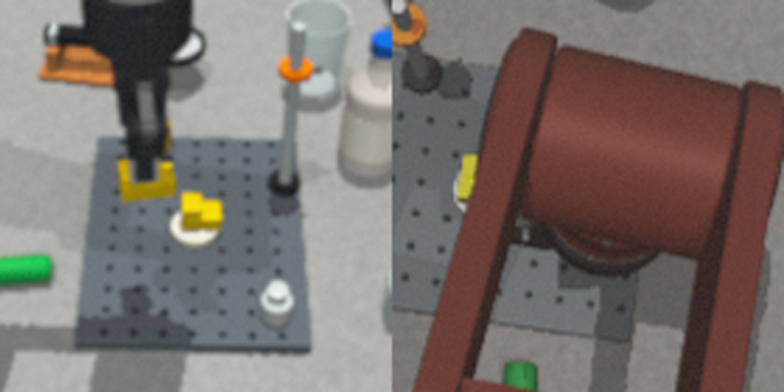

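```bash
python3 -m jog '-3 50 3 0 0 0 10; -3 50 3 0 0 0 10; -2 50 3 0 0 0 10; 0 50 3 0 0 0 10; 0 50 3 0 0 0 10; 0 12 0 0 0 0 10; 0 0 0 0 0 0 10'; python3 need.py 515 -327 68 -90
```

```text
time: 6.7
eef_pos: [504.0, -327.1, 155.2]
eef_rot: [[-0.027, 0.004, -1.0], [0.014, -1.0, -0.005], [-1.0, -0.014, 0.027]]
force: [-0.5, 0.4, -0.7]
finger_gap: 0.194
t 6.7 p [ 504.  -327.1  155.2] gap 0.194 F [-0.5  0.4 -0.7] j [-39.  14.  98.  -0.  69.  50.]
shift tool [ 86.8   1.2 -13.3] turn [0.25 1.53 0.79]
```

```bash
python3 -m jog '0 0 -12 0 1.5 0.8 10; 25 0 0 0 0 0 10; 25 0 0 0 0 0 10; 25 0 0 0 0 0 10; 0 0 0 0 0 0 10; 0 0 0 0 0 0 10'; python3 need.py 515 -327 68 -90
```

```text
time: 7.45
eef_pos: [520.7, -316.7, 77.9]
eef_rot: [[0.005, 0.015, -1.0], [0.001, -1.0, -0.015], [-1.0, -0.001, -0.005]]
force: [1.5, -1.1, 0.7]
finger_gap: 0.195
t 7.45 p [ 520.7 -316.7   77.9] gap 0.195 F [ 1.5 -1.1  0.7] j [-38.  20. 101.   0.  60.  51.]
shift tool [ 9.8 10.3  5.9] turn [ 0.83 -0.28  0.08]
```

```bash
python3 -m jog '0 9 6 0 0 0 10; 10 0 0 0 0 0 10; 0 0 0 0 0 0 10; 0 0 0 0 0 0 45; 0 0 0 0 0 0 45; 0 0 0 0 0 0 45; 0 0 0 0 0 0 45'; python3 need.py 515 -327 68 -90; python3 -m jog '-30 0 0 0 0 0 45; -40 0 0 0 0 0 60; -40 0 0 0 0 0 60;0 0 0 0 0 0 60'; python3 need.py 587.5 20.3 150 -96
```

```text
time: 8.32
eef_pos: [516.8, -327.8, 71.0]
eef_rot: [[0.01, 0.015, -1.0], [-0.003, -1.0, -0.015], [-1.0, 0.003, -0.01]]
force: [-0.4, 0.4, 0.8]
finger_gap: 0.529
t 8.32 p [ 516.8 -327.8   71. ] gap 0.529 F [-0.4  0.4  0.8] j [-39.  20. 101.   0.  59.  50.]
shift tool [ 3.  -0.9  1.8] turn [ 0.84 -0.59 -0.16]
time: 8.82
eef_pos: [515.3, -327.0, 183.1]
eef_rot: [[0.009, 0.015, -1.0], [-0.001, -1.0, -0.015], [-1.0, 0.001, -0.009]]
force: [0.6, -0.7, -0.5]
finger_gap: 0.7
t 8.82 p [ 515.3 -327.   183.1] gap 0.7 F [ 0.6 -0.7 -0.5] j [-39.  13.  97.   0.  70.  50.]
shift tool [  33.3 -346.3  -77.1] turn [ 6.85 -0.5  -0.06]
```

```bash
python3 - <<'E'
from h import *
c="top";cv2.imwrite("pics/top3.png",read_camera(c)[:,:,::-1]);cv2.imwrite("pics/side3.png",read_camera("side")[:,:,::-1])
E
python3 -m jog '0 -50 -11 2 0 0 60; 0 -50 -11 2 0 0 60; 0 -50 -11 2 0 0 60; 0 -50 -11 1 0 0 60; 0 -50 -11 0 0 0 60; 0 -50 -11 0 0 0 60; 0 -40 -5 0 0 0 60;0 0 0 0 0 0 60'; python3 need.py 587.5 20.3 80 -96
```

```text
time: 9.93
eef_pos: [598.9, 21.3, 160.5]
eef_rot: [[-0.027, -0.115, -0.993], [0.013, -0.993, 0.115], [-1.0, -0.009, 0.028]]
force: [0.9, -0.3, 0.4]
finger_gap: 0.699
t 9.93 p [598.9  21.3 160.5] gap 0.699 F [ 0.9 -0.3  0.4] j [-5. 14. 98.  1. 70. 91.]
shift tool [80.8  3.   8.9] turn [-0.59  1.62  0.55]
```

View pics/side3.png

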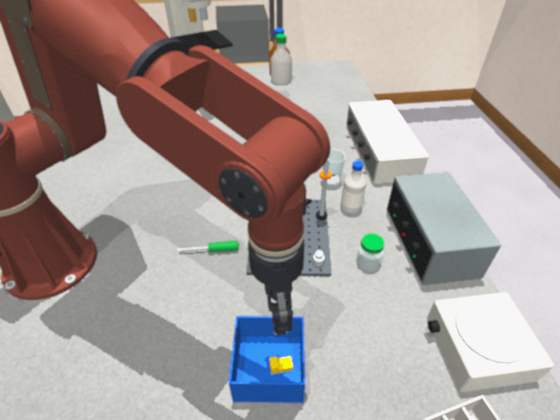

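Offcut b lies in the bin (side px ~ (281,365)). On to offcut a.

```bash
python3 -m jog '20 3 9 -0.6 1.6 0.5 60; 25 0 0 0 0 0 60; 25 0 0 0 0 0 60; 0 0 0 0 0 0 60; 0 0 0 0 0 0 60'; python3 need.py 587.5 20.5 36.5 -96
```

```text
time: 10.55
eef_pos: [582.9, 16.1, 82.2]
eef_rot: [[-0.012, -0.105, -0.994], [-0.001, -0.994, 0.105], [-1.0, 0.002, 0.012]]
force: [0.6, -0.3, 1.0]
finger_gap: 0.707
t 10.55 p [582.9  16.1  82.2] gap 0.707 F [ 0.6 -0.3  1. ] j [ -5.  17. 103.  -0.  60.  91.]
shift tool [45.6 -5.  -4.7] turn [-0.05  0.68 -0.14]
```

```bash
python3 -m jog '5 -4.5 -4.5 0 0.6 0 60; 15 0 0 0 0 0 60; 12 0 0 0 0 0 60;0 0 0 0 0 0 60'; python3 need.py 587.5 20.5 36.5 -96
```

```text
time: 11.05
eef_pos: [589.7, 19.7, 50.1]
eef_rot: [[0.003, -0.106, -0.994], [-0.003, -0.994, 0.106], [-1.0, 0.003, -0.003]]
force: [0.4, 0.7, 0.5]
finger_gap: 0.702
t 11.05 p [589.7  19.7  50.1] gap 0.702 F [0.4 0.7 0.5] j [ -5.  20. 104.  -0.  56.  91.]
shift tool [13.6 -0.6  2.3] turn [-0.07 -0.17 -0.15]
```

```bash
python3 -m jog '6 -0.5 2 0 0 0 60; 7 0 0 0 0 0 60;0 0 0 0 0 0 60'; python3 need.py 587.5 20.5 36.5 -96
```

```text
time: 11.42
eef_pos: [587.9, 20.5, 36.3]
eef_rot: [[0.003, -0.105, -0.994], [-0.003, -0.994, 0.105], [-1.0, 0.003, -0.003]]
force: [-0.4, -0.2, -0.3]
finger_gap: 0.705
t 11.43 p [587.9  20.5  36.3] gap 0.705 F [-0.4 -0.2 -0.3] j [ -5.  21. 104.  -0.  55.  91.]
shift tool [-0.2  0.1  0.3] turn [-0.05 -0.18 -0.15]
```

```bash
python3 -m jog '0 0 0 0 0 0 10; 0 0 0 0 0 0 10; 0 0 0 0 0 0 10; 0 0 0 0 0 0 10; 0 0 0 0 0 0 10'; python3 need.py 529 -65 28.5 -90;  python3 -m jog '-15 0 0 0 0 0 10; -35 0 0 0 0 0 10; -40 0 0 0 0 0 10; -40 0 0 0 0 0 10;0 0 0 0 0 0 10'; python3 need.py 475 -318 180 -96
```

```text
time: 12.05
eef_pos: [588.8, 20.4, 37.2]
eef_rot: [[0.005, -0.105, -0.994], [-0.003, -0.994, 0.105], [-1.0, 0.003, -0.005]]
force: [0.0, -0.9, -1.4]
finger_gap: 0.23
t 12.05 p [588.8  20.4  37.2] gap 0.23 F [ 0.  -0.9 -1.4] j [ -5.  21. 104.  -0.  55.  91.]
shift tool [ 8.7 91.2 50.5] turn [-6.05 -0.3  -0.16]
time: 12.68
eef_pos: [588.7, 20.8, 174.7]
eef_rot: [[0.007, -0.105, -0.994], [-0.003, -0.994, 0.105], [-1.0, 0.002, -0.007]]
force: [0.3, -0.4, 0.2]
finger_gap: 0.231
t 12.68 p [588.7  20.8 174.7] gap 0.231 F [ 0.3 -0.4  0.2] j [ -5.  11. 100.  -0.  69.  91.]
shift tool [ -5.  348.9  77.3] turn [-0.05 -0.42 -0.14]
```

Run:
```python
from h import *
im=read_camera("side")[:,:,::-1];cv2.imwrite("pics/side4.png",cv2.resize(im[120:300,200:400],None,fx=3,fy=3))
```

```text
(no output)
```

View pics/side4.png

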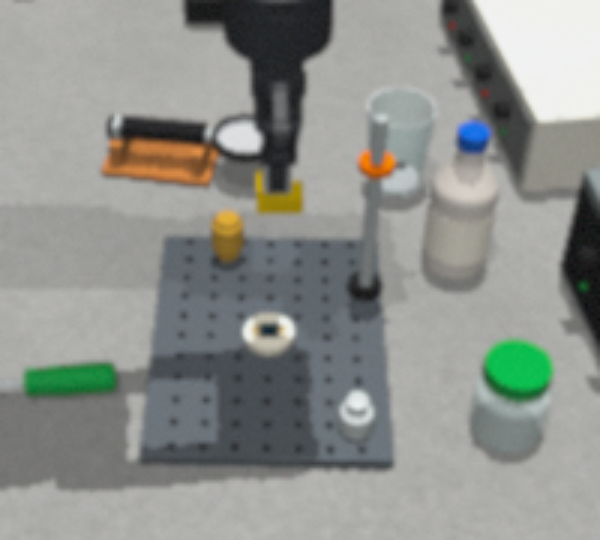

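```bash
python3 -m jog '-3 50 11 0 0 0 10; -3 50 11 0 0 0 10; -2 50 11 0 0 0 10; 0 50 11 0 0 0 10; 0 50 11 0 0 0 10; 0 50 11 0 0 0 10; 0 48 10 0 0 0 10; 0 0 0 0 0 0 10'; python3 need.py 475 -318 70 -96
```

```text
time: 13.72
eef_pos: [464.6, -322.5, 169.2]
eef_rot: [[-0.014, -0.102, -0.995], [0.007, -0.995, 0.102], [-1.0, -0.005, 0.014]]
force: [-0.4, 0.3, -0.6]
finger_gap: 0.226
t 13.72 p [ 464.6 -322.5  169.2] gap 0.226 F [-0.4  0.3 -0.6] j [-42.   9. 103.  -0.  69.  54.]
shift tool [ 99.   -5.  -11.3] turn [0.13 0.83 0.31]
```

```bash
python3 -m jog '0 -5 -11 0 0.8 0.3 10; 25 0 0 0 0 0 10; 25 0 0 0 0 0 10; 25 0 0 0 0 0 10; 0 0 0 0 0 0 10; 0 0 0 0 0 0 10'; python3 need.py 475 -318 70 -96
```

```text
time: 14.48
eef_pos: [480.2, -308.3, 89.5]
eef_rot: [[0.0, -0.094, -0.996], [0.006, -0.996, 0.094], [-1.0, -0.006, 0.0]]
force: [-0.4, 0.0, -0.2]
finger_gap: 0.23
t 14.47 p [ 480.2 -308.3   89.5] gap 0.23 F [-0.4  0.  -0.2] j [-40.  15. 105.   0.  60.  55.]
shift tool [19.4 10.3  4.3] turn [0.6  0.02 0.32]
```

```bash
python3 -m jog '0 9 4 0 0 0 10; 10 0 0 0 0 0 10; 8 0 0 0 0 0 10; 0 0 0 0 0 0 10; 0 0 0 0 0 0 45; 0 0 0 0 0 0 45; 0 0 0 0 0 0 45; 0 0 0 0 0 0 45'; python3 need.py 475 -318 70 -96; python3 -m jog '-30 0 0 0 0 0 45; -40 0 0 0 0 0 60; -40 0 0 0 0 0 60;0 0 0 0 0 0 60'
python3 - <<'E'
from h import *
for c in ("side","top"): cv2.imwrite(f"pics/{c}5.png",read_camera(c)[:,:,::-1])
E
```

```text
time: 15.48
eef_pos: [477.2, -318.8, 73.6]
eef_rot: [[0.005, -0.094, -0.996], [0.002, -0.996, 0.094], [-1.0, -0.002, -0.005]]
force: [0.2, -0.0, 0.5]
finger_gap: 0.529
t 15.47 p [ 477.2 -318.8   73.6] gap 0.529 F [ 0.2 -0.   0.5] j [-41.  16. 106.   0.  58.  54.]
shift tool [ 3.6 -0.5  2.3] turn [ 0.61 -0.27  0.13]
time: 15.98
eef_pos: [476.4, -318.6, 186.2]
eef_rot: [[0.004, -0.094, -0.996], [0.003, -0.996, 0.094], [-1.0, -0.003, -0.003]]
force: [-0.4, -0.2, -0.1]
finger_gap: 0.702
```

View pics/side5.png

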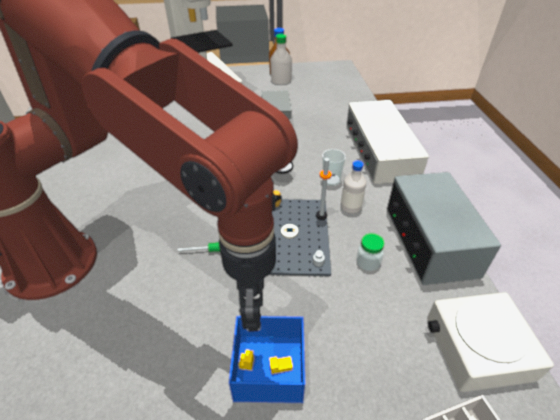

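View pics/top5.png

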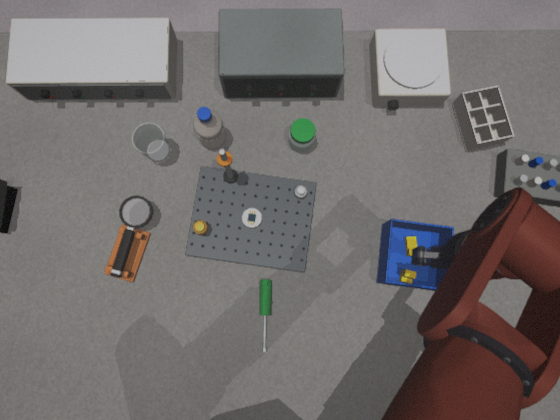

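```bash
python3 - <<'E'
from h import *
for c,w in (("top",(235,200,35,36)),("side",(275,218,30,26))):
    im=cv2.imread(f"pics/{c}5.png").astype(float); x,y,W,H=w
    cr=im[y:y+H,x:x+W].min(2); m=(cr>150).astype(np.uint8)
    cn=max(cv2.findContours(m,cv2.RETR_EXTERNAL,cv2.CHAIN_APPROX_NONE)[0],key=cv2.contourArea)
    h=cv2.convexHull(cn); mm=np.zeros_like(m); cv2.fillConvexPoly(mm,h,1); v,u=np.nonzero(mm)
    uv=(u.mean()+x,v.mean()+y); print(c,uv,mm.sum(),atz(c,uv,20 if c=="top" else 18))
E
python3 need.py 522.8 278.9 120 -105.6
```

```text
top (np.float64(251.1705685618729), np.float64(217.18729096989966)) 299 [583.23895712  16.75689099  20.        ]
side (np.float64(289.0917431192661), np.float64(230.0321100917431)) 218 [583.8545796   17.23011217  18.        ]
t 16.07 p [ 474.  -316.6  181.9] gap 0.697 F [1.2 0.  0.2] j [-41.   8. 102.   0.  70.  54.]
shift tool [  66.6 -596.9    7.1] turn [10.21  0.22  0.43]
```

```bash
python3 -m jog '0 -50 0 2 0 0 60; 0 -50 0 2 0 0 60; 0 -50 0 2 0 0 60; 0 -50 0 2 0 0 60; 0 -50 0 2 0 0 60; 0 -50 0 0 0 0 60; 0 -50 0 0 0 0 60;0 -50 0 0 0 0 60'; python3 need.py 522.8 278.9 120 -105.6
```

```text
time: 17.08
eef_pos: [547.8, 84.9, 168.2]
eef_rot: [[-0.029, -0.279, -0.96], [0.016, -0.96, 0.279], [-0.999, -0.007, 0.032]]
force: [0.8, -0.7, 0.8]
finger_gap: 0.704
t 17.07 p [547.8  84.9 168.2] gap 0.704 F [ 0.8 -0.7  0.8] j [  1.   8. 104.   1.  70. 107.]
shift tool [  51.9 -179.    76.6] turn [-0.6   1.85  0.4 ]
```

```bash
python3 -m jog '-5 -45 19 -0.6 1.8 0.4 60; 0 -45 19 0 0 0 60; 0 -45 19 0 0 0 60; 0 -40 19 0 0 0 60; 0 0 0 0 0 0 60; 0 0 0 0 0 0 60'; python3 need.py 522.8 278.9 120 -105.6
```

```text
time: 17.82
eef_pos: [513.0, 280.7, 160.1]
eef_rot: [[-0.021, -0.263, -0.964], [-0.007, -0.965, 0.264], [-1.0, 0.012, 0.019]]
force: [1.3, -0.4, 0.0]
finger_gap: 0.703
t 17.82 p [513.  280.7 160.1] gap 0.703 F [ 1.3 -0.4  0. ] j [ 22.  12. 100.   0.  69. 127.]
shift tool [ 39.9  -1.3 -10.7] turn [ 0.32  1.06 -0.7 ]
```

```bash
python3 -m jog '0 -1 -10 0.3 1 -0.7 60; 25 0 0 0 0 0 60; 25 0 0 0 0 0 60; 15 0 0 0 0 0 60; 0 0 0 0 0 0 60'; python3 need.py 522.8 278.9 80 -105.6
python3 - <<'E'
from h import *
for c in ("side","top"): cv2.imwrite(f"pics/{c}6.png",read_camera(c)[:,:,::-1])
s=cv2.imread("pics/side6.png")[130:220,200:320];t=cv2.imread("pics/top6.png")[190:280,90:210]
cv2.imwrite("pics/c6.png",cv2.resize(np.hstack([s,t]),None,fx=3.3,fy=3.3,interpolation=cv2.INTER_CUBIC))
E
```

```text
time: 18.45
eef_pos: [526.7, 272.6, 92.5]
eef_rot: [[0.003, -0.277, -0.961], [-0.0, -0.961, 0.277], [-1.0, -0.0, -0.003]]
force: [0.3, 0.6, -0.3]
finger_gap: 0.7
t 18.45 p [526.7 272.6  92.5] gap 0.7 F [ 0.3  0.6 -0.3] j [ 21.  17. 102.  -0.  61. 127.]
shift tool [12.4 -5.   5.5] turn [-0.49 -0.15  0.02]
```

View pics/c6.png

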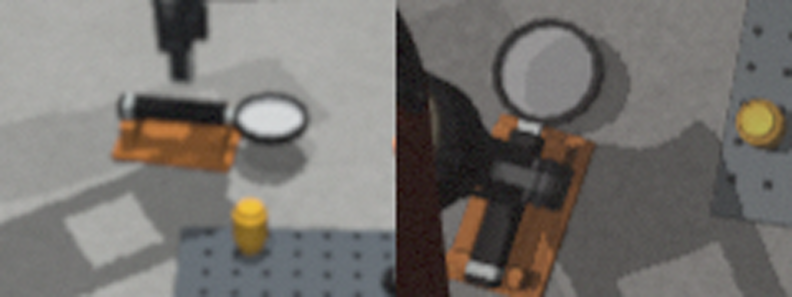

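```bash
python3 -m jog '8 -5 5 -0.5 0 0 60; 0 0 0 0 0 0 60'; python3 need.py 522.8 278.9 38 -105.6
```

```text
time: 18.8
eef_pos: [525.7, 280.6, 87.8]
eef_rot: [[0.009, -0.268, -0.963], [0.002, -0.963, 0.268], [-1.0, -0.005, -0.008]]
force: [0.1, 0.1, 0.2]
finger_gap: 0.704
t 18.8 p [525.7 280.6  87.8] gap 0.704 F [0.1 0.1 0.2] j [ 21.  17. 102.  -0.  60. 127.]
shift tool [49.8  2.7  2.8] turn [ 0.06 -0.46  0.27]
```

```bash
python3 -m jog '12 2 2.5 0 -0.4 0.2 60; 12 0 0 0 0 0 60;12 0 0 0 0 0 60; 0 0 0 0 0 0 60'; python3 need.py 522.8 278.9 38 -105.6
```

```text
time: 19.3
eef_pos: [522.4, 279.7, 49.2]
eef_rot: [[0.001, -0.267, -0.964], [0.001, -0.964, 0.267], [-1.0, -0.001, -0.001]]
force: [0.1, -0.6, 0.2]
finger_gap: 0.701
t 19.3 p [522.4 279.7  49.2] gap 0.701 F [ 0.1 -0.6  0.2] j [ 21.  20. 103.   0.  56. 127.]
shift tool [11.2  0.7 -0.5] turn [ 0.11 -0.04  0.05]
```

```bash
python3 -m jog '6 0.5 0 0 0 0 60; 5 0 0 0 0 0 60;0 0 0 0 0 0 60'; python3 need.py 522.8 278.9 38 -105.6;  python3 -m jog '0 0 0 0 0 0 5;0 0 0 0 0 0 5;0 0 0 0 0 0 5;0 0 0 0 0 0 5;0 0 0 0 0 0 5;0 0 0 0 0 0 5'; python3 need.py 522.8 278.9 38 -105.6
```

```text
time: 19.68
eef_pos: [522.6, 279.2, 37.5]
eef_rot: [[0.001, -0.267, -0.964], [0.001, -0.964, 0.267], [-1.0, -0.001, -0.001]]
force: [0.3, -1.4, 0.0]
finger_gap: 0.7
t 19.68 p [522.6 279.2  37.5] gap 0.7 F [ 0.3 -1.4  0. ] j [ 21.  21. 104.   0.  55. 127.]
shift tool [-0.5  0.2 -0.3] turn [ 0.1  -0.05  0.06]
time: 20.42
eef_pos: [523.4, 279.5, 38.5]
eef_rot: [[0.003, -0.267, -0.964], [0.001, -0.964, 0.267], [-1.0, -0.002, -0.003]]
force: [0.1, -0.2, -0.2]
finger_gap: 0.216
t 20.43 p [523.4 279.5  38.5] gap 0.216 F [ 0.1 -0.2 -0.2] j [ 21.  21. 103.   0.  55. 127.]
shift tool [0.5 0.7 0.4] turn [ 0.1  -0.14  0.13]
```

```bash
python3 -m jog '-5 0 0 0 0 0 5;-10 0 0 0 0 0 5;-20 0 0 0 0 0 5;-25 0 0 0 0 0 5;-25 0 0 0 0 0 5;-25 0 0 0 0 0 5;-15 0 0 0 0 0 5; 0 0 0 0 0 0 5'; python3 need.py 510 37 155 -105.6;python3 - <<'E'
from h import *
for c in ("side","top"): cv2.imwrite(f"pics/{c}7.png",read_camera(c)[:,:,::-1])
s=cv2.imread("pics/side7.png")[90:220,200:340];t=cv2.imread("pics/top7.png")[160:290,70:210]
cv2.imwrite("pics/c7.png",cv2.resize(np.hstack([s,t]),None,fx=2.8,fy=2.8,interpolation=cv2.INTER_CUBIC))
E
```

```text
time: 21.42
eef_pos: [523.9, 279.7, 174.6]
eef_rot: [[0.008, -0.267, -0.964], [0.003, -0.964, 0.267], [-1.0, -0.005, -0.007]]
force: [0.2, 0.7, -0.8]
finger_gap: 0.214
t 21.43 p [523.9 279.7 174.6] gap 0.214 F [ 0.2  0.7 -0.8] j [ 21.  11. 100.   0.  69. 127.]
shift tool [ 18.7 237.8 -51.3] turn [ 0.11 -0.38  0.31]
```

View pics/c7.png

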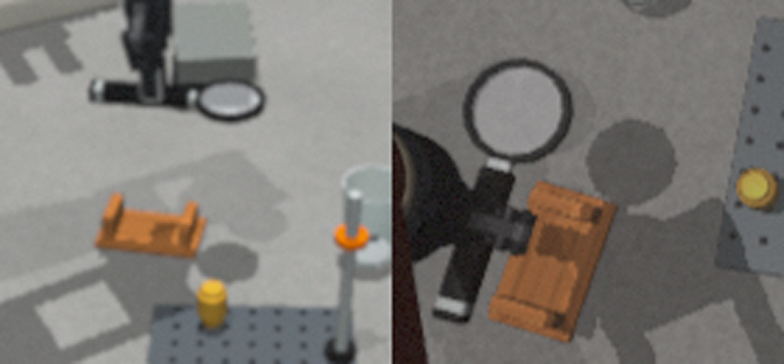

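Run:
```python
from h import *
p,e=tri((114.7,199.0),(281.8,125.75)); print(p,e,np.round(p-[523.9,279.7,174.6],1), atz("top",(114.7,199.0),179))
```

```text
[595.75205139 257.62344127 179.2642623 ] 0.9031586858773525 [ 71.9 -22.1   4.7] [595.34400158 257.68825977 179.        ]
```

```bash
python3 -m jog '0 20 -4 0 0 0 5;0 35 -8 0 0 0 5;0 35 -8 0 0 0 5;0 35 -8 0 0 0 5;0 35 -8 0 0 0 5;0 35 -8 0 0 0 5;0 25 -5 0 0 0 5; 0 0 0 0 0 0 5'; python3 need.py 511 38.6 152.8 -105.6
```

```text
time: 22.52
eef_pos: [500.4, 38.9, 160.6]
eef_rot: [[-0.018, -0.268, -0.963], [-0.005, -0.963, 0.268], [-1.0, 0.01, 0.016]]
force: [0.6, 0.4, -0.9]
finger_gap: 0.212
t 22.52 p [500.4  38.9 160.6] gap 0.212 F [ 0.6  0.4 -0.9] j [ -3.   2. 111.  -0.  68. 102.]
shift tool [  7.6  -2.7 -10.5] turn [ 0.03  0.94 -0.57]
```

```bash
python3 -m jog '2 -1 -5 0 0.9 -0.5 5;2 -1 -4 0 0 0 5;0 0 0 0 0 0 5;0 0 0 0 0 0 5'; python3 need.py 511 38.6 152.8 -105.6
```

```text
time: 23.02
eef_pos: [508.7, 39.7, 154.5]
eef_rot: [[-0.003, -0.267, -0.964], [0.0, -0.964, 0.267], [-1.0, 0.001, 0.003]]
force: [0.4, -0.2, -1.6]
finger_gap: 0.209
t 23.02 p [508.7  39.7 154.5] gap 0.209 F [ 0.4 -0.2 -1.6] j [ -3.   3. 111.   0.  66. 102.]
shift tool [ 1.6  0.5 -2.5] turn [ 0.13  0.17 -0.03]
```

```bash
python3 -m jog '1.5 0.5 -2.5 0 0.2 0 5;0 0 0 0 0 0 5;0 0 0 0 0 0 5'; python3 need.py 511 38.6 152.8 -105.6
python3 - <<'E'
from h import *
for c in ("side","top"): cv2.imwrite(f"pics/{c}8.png",read_camera(c)[:,:,::-1])
s=cv2.imread("pics/side8.png")[130:280,230:350];t=cv2.imread("pics/top8.png")[140:290,190:330]
cv2.imwrite("pics/s8.png",cv2.resize(s,None,fx=4,fy=4,interpolation=cv2.INTER_CUBIC))
cv2.imwrite("pics/t8.png",cv2.resize(t,None,fx=4,fy=4,interpolation=cv2.INTER_CUBIC))
E
```

```text
time: 23.4
eef_pos: [511.4, 39.2, 153.1]
eef_rot: [[0.001, -0.266, -0.964], [-0.001, -0.964, 0.266], [-1.0, 0.0, -0.001]]
force: [0.2, -0.3, -1.6]
finger_gap: 0.209
t 23.4 p [511.4  39.2 153.1] gap 0.209 F [ 0.2 -0.3 -1.6] j [ -3.   3. 111.  -0.  66. 102.]
shift tool [0.3 0.6 0.2] turn [ 0.2  -0.06 -0.03]
```

View pics/s8.png

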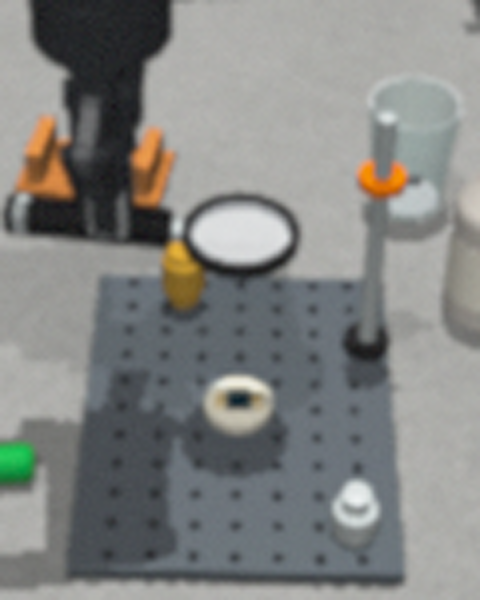

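View pics/t8.png

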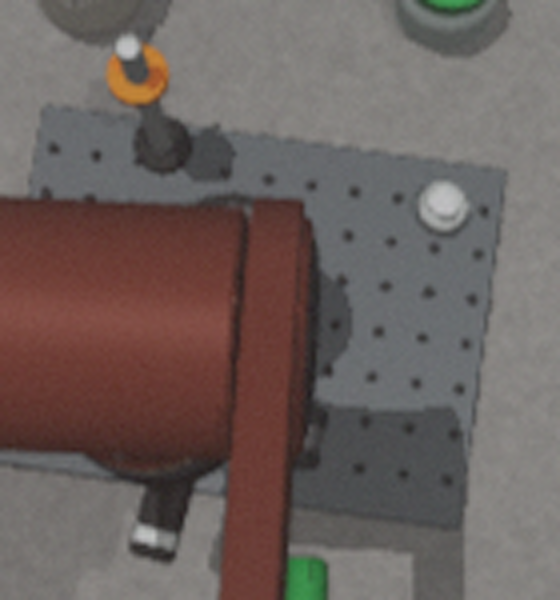

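Run:
```python
from fit import *
print("pred lens",proj("side",(583.3,17.1,157.8)),"meas 289.9 188.25")
o,d=ray("side",(289.9,188.25)); t=(17.1-o[1])/d[1]; print("lens from side at y=17.1",o+t*d)
o,d=ray("side",(((383.5)/4-.5+230),(178.5/4-.5+130)))
for y in (60,61.5,63): print("collar side",y,o+(y-o[1])/d[1]*d)
# plate from side & top (with px offset fixed)
f=lambda x0,y0:(lambda x,y:((x+.5)/4-.5+x0,(y+.5)/4-.5+y0))
g=f(230,130)
sp=np.array([atz("side",g(*q),12)[:2] for q in [(100,276),(366,279),(404,577),(70,573)]]); print("side plate c",sp.mean(0),sp)
print("foot side",atz("side",g(366,338),14+3),"carrier",atz("side",g(238,401),20))
g=f(190,140)
print("foot top",atz("top",g(163,144),17)); 
u=g(138,74); o,d=ray("top",u)
for z in (154,157,160): print("collar top",atz("top",u,z))
print(tri(u,((383.5)/4-.5+230,(178.5/4-.5+130))))
print("post tip top",atz("top",g(127,47),202),"side",atz("side",f(230,130)(387,119),202))
```

```text
pred lens [289.59155222 188.60073657] meas 289.9 188.25
lens from side at y=17.1 [584.01179045  17.1        158.7911729 ]
collar side 60 [677.38902599  60.         157.49096118]
collar side 61.5 [677.80226495  61.5        156.27716905]
collar side 63 [678.21550391  63.         155.06337691]
side plate c [581.3842206   13.82951429] [[ 505.70058589  156.30538923]
 [ 691.08696901  128.99370185]
 [ 660.72287392 -129.08840504]
 [ 468.02645356 -100.89262889]]
foot side [677.68769207  65.33025286  17.        ] carrier [583.72362157  15.88704092  20.        ]
foot top [676.70960289  62.04799763  17.        ]
collar top [677.20939194  62.19101369 154.        ]
collar top [676.34641516  61.89026803 157.        ]
collar top [675.48343838  61.58952236 160.        ]
(array([677.34814557,  62.00771551, 155.72241968]), np.float64(1.2202435952835697))
post tip top [676.03846924  62.38169107 202.        ] side [676.26107718  59.51115929 202.        ]
```

```bash
python3 -m jog '0.8 0 0 0 0 0 5;0 0 0 0 0 0 5;0 0 0 0 0 0 5;0 0 0 0 0 0 5;0 0 0 0 0 0 5;0 0 0 0 0 0 5'; python3 need.py 511 38.6 152.3 -105.6
python3 - <<'E'
from h import *
im=read_camera("side");cv2.imwrite("pics/side9.png",im[:,:,::-1]); print(sense()["eef_pos"],sense()["qd"].round(2))
E
```

```text
time: 24.25
eef_pos: [511.3, 39.0, 152.3]
eef_rot: [[0.001, -0.266, -0.964], [-0.001, -0.964, 0.266], [-1.0, 0.0, -0.001]]
force: [-0.2, 0.5, -1.7]
finger_gap: 0.21
t 24.25 p [511.3  39.  152.3] gap 0.21 F [-0.2  0.5 -1.7] j [ -3.   3. 111.  -0.  66. 102.]
shift tool [0.  0.5 0.2] turn [ 0.18 -0.07 -0.02]
[511.31670495  39.02108364 152.31225532] [-0.04 -0.05  0.04 -0.1  -0.02 -0.07]
```

View pics/side9.png

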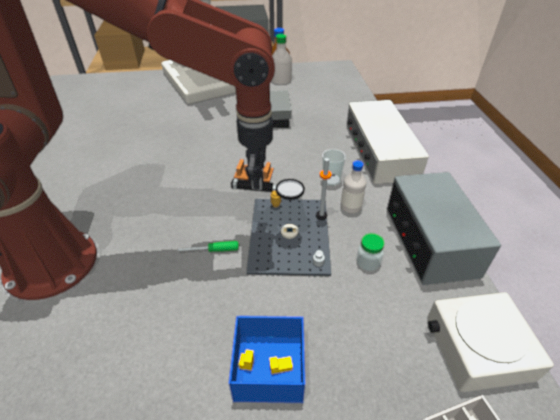

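```bash
python3 -c "
from rig import *
print(close_job())"
```

```text
the job is handed in; nothing more can be done
None
```

The job is handed in, at about 24 s of the 72 s allowed. Both offcuts are in the blue bin, and the loupe is held by its handle over the carrier.

**Offcuts:** the last side picture shows both in the bin, at about pixels (247, 359) and (281, 365).

**Loupe position:** I estimate the lens centre at (583, 17, 157) mm. The carrier's centre measures about (583, 16.5) mm, so the sideways error should be around 1 mm. The final picture shows a clear gap between the loupe and the plate, post and collar. The arm was still and the tool was within about 0.2 degrees of vertical. After lifting, the lens centre was at handle height to within about 1 mm, so the loupe lies level along its handle. I did not measure any roll about the handle.

**Checks that disagreed:**
- **Collar height:** different measurements put it between about 156 and 158 mm. I held the lens at about 157 mm. The remaining error should be 1–3 mm, within the 6 mm allowed.
- **Lens height:** the side camera alone read about 1 mm higher than the arm's own position did, just before a last 0.8 mm lowering.
- **Top camera:** the arm hid the lens from it in the final pose. The final sideways position rests on the lens offset measured after lifting, backed by the side view.

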